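# Unlatch the carver's hold-down and hold its tongue up off the ball

### The job

Pick up the wooden plane left on the hold-down's arm and set it, without dropping it, upright on its sole on the bench, clear of the hold-down. Then pull the arm's sprung latch fully sideways, lift the arm's coupler off its ball to at least 60 mm higher than it was, and finish while still holding it up there, steady, with the gripper alone. Leave the rosette, bench dog and gouge where they are.

Things in the scene. Friction and masses are not known exactly. Their poses are not given: they have to be found in the camera images.
- mount: Fixed base of the hold-down, a dark steel plate 8 mm thick. Origin on the bench below the centre of its 40 mm steel ball (centre 45 mm up). x runs along the closed arm from ball to hinge (away from the robot), y sideways (the latch's pull), z up. Plate x -55 to 275, y -55 to 55 mm. Hinge ears at x = 220, y = -39 and 39 (36 x 8 mm in plan, 86 mm high). Place and yaw vary.
- tongue (a joint): Angle (rad) of the hinged arm: 0 closed on the ball, rising to 0.8; axis: mount's y through point hinge_axis. Wooden bar 60 mm wide, 30 thick, top 78 mm up, x 35 to 230 mm in the mount frame, with the steel coupler at its ball end. Falls by its weight if let go (0.7 to 1.1 kg; 4 to 7 N at the tab). With the latch in it lifts only about 0.02 rad.
- latch (a joint): Travel (m) of the sprung latch across the coupler, along the mount's +y: 0 in (its fork catches under the ball), 0.024 fully pulled (stop, fork clear of the ball). The spring pushes back with 3 N at 0, 9 N at 0.024: keep it pulled until the coupler is off the ball. The latch rides up with the arm.
- latch_tab (a point): Grip point of the latch's upright steel tab, above the ball, 118 mm up when closed; axes as the mount's; moves with latch and arm. The tab is 12 mm thick (y), 22 wide (x), and stands from 86.5 to 132.5 mm above the bench. Below it a flat bar (26 mm in x, y -20 to 51 mm, top 86.5 mm up) ends in a plate hanging beside the coupler.
- hinge_axis (a point): Middle of the arm's hinge pin: x = 220 mm in the mount frame, 63 mm above the bench; the pin runs along the mount's y.
- coupler_socket (a point): Centre of the socket in the coupler: on the ball's centre, 45 mm above the bench, when closed; rises with the arm, 220 mm from the hinge pin. The coupler is a steel housing, 78 mm (x) by 70 mm (y), its top 78 mm up, its underside open.
- plane: Small wooden hand plane, 115 mm long (its x), 44 wide (its y), body 42 mm high, with a slanted wedge and iron in the middle up to about 76 mm; about 0.28 to 0.5 kg. Origin at the centre of its sole. Starts lying loose lengthwise on the arm, sole 78 mm above the bench.
- rosette: Carved round wooden blank, 90 mm across, 18 mm thick, on the bench on the mount's +y side; origin at the centre of its underside. Leave it alone.
- bench_dog: Black plastic bench dog, 75 x 34 mm, 32 mm high, on the bench on the mount's +y side towards the hinge; origin at the centre of its underside. Leave it alone.
- gouge: Carving gouge lying on the bench on the mount's -y side near the hinge: wooden handle 24 x 22 mm, x -60 to 60 mm in its own frame, then a 12 mm wide steel blade to x = 170 mm. Origin below the middle of the handle. Leave it alone. The bench between it and the robot, on that side, is free.
Not all that is in view belongs to the job. There is more than one size of the plane; the job needs the smallest.

How it is judged:
On the way, in this order (a step that is already met when the one before it is completed fails the run):
1. the plane stands upright on the bench, clear of the hold-down and let go, with the arm still closed (height (world z) of plane below 0.006 m and angle between plane's own z axis and vertical below 0.12 rad and contact force between plane and mount below 0.1 N and contact force between plane and the fingers below 0.1 N and linear speed of plane below 0.03 m/s and value of joint tongue below 0.05 rad), for 0.2 s.
2. the latch is pulled fully sideways with the arm still down (value of joint latch above 0.02 m and value of joint tongue below 0.06 rad), for 0.1 s.
At the end, for the whole second after the job is handed in: Socket centre over 101 mm above the bench (56 mm up from its start), arm still (under 0.08 rad/s), fingers bearing on the hold-down with over 1 N; plane at rest upright on the bench (within 6 mm, 0.12 rad), touching neither hold-down nor fingers (height (world z) of coupler_socket above 0.101 m and contact force between the fingers and mount above 1 N and velocity of joint tongue between -0.08 and 0.08 rad/s and height (world z) of plane below 0.006 m and angle between plane's own z axis and vertical below 0.12 rad and contact force between plane and mount below 0.1 N and contact force between plane and the fingers below 0.1 N and linear speed of plane below 0.03 m/s); the arm keeps its last pose, push and grip.
It fails at once if The carved rosette is moved more than 25 mm (distance of rosette from where it was at the start of the episode above 0.025 m).
It fails at once if The bench dog is moved more than 25 mm (distance of bench_dog from where it was at the start of the episode above 0.025 m).
It fails at once if The gouge is moved more than 25 mm (distance of gouge from where it was at the start of the episode above 0.025 m).
It fails at once if the plane is dropped or knocked off (falls freely on its way down) (height (world z) of plane between 0.022 and 0.06 m and linear speed of plane above 0.4 m/s and contact force between plane and the fingers below 0.05 N).
It also fails if it takes over 51 s, if anything falls off the work surface, if the arm or the gripper's body presses on something with over 40 N, if the wrist force passes 120 N, or if a joint passes its speed limit or range.

### The arm

A 6-joint arm with a two-finger parallel gripper is mounted at the origin on the work surface. World frame = base frame: x ahead of the robot, y to its left, z up, the work surface at z = 0. Lengths are in m, angles in rad, forces in N, time in s.
With the tool pointing down it reaches from about 0.325 to 0.85 m from the base axis. Payload 15.5 kg.
Tool frame: the origin (TCP) lies midway between the tips of the shut fingers; the grasp point (between the pads) lies 19 mm behind it; z points along the fingers, y is the line along which they close (so a half turn about z gives the same grasp; the last joint's range is limited). The gripper opens to 91 mm and grips with 3 to 60 N. Pads are 32 mm wide; open, the fingers measure 118 mm over their backs; the gripper's body (76 mm by 178 mm) begins 60 mm behind the grasp point.
Start: joints at [-1.29, 0.494, 1.345, -0, 1.302, -0.096], TCP at [0.229, -0.581, 0.214] pointing down, gripper open.
Joint ranges: [-2.91, 2.91], [-0.82, 2.16], [0.22, 2.67], [-1.22, 4.37], [0.12, 2.79], [-3.08, 3.08]. Speed limits (rad/s): [1.89, 1.89, 2.57, 3.01, 3.01, 3.01].

### API

Orientations are given as a rotation vector (axis times angle).
In Python, from plant import reach, move_l, movej, command_gripper, sleep, ik, get_image, camera_info, MotionError, hand_in, recognise, spot_point, read_time, read_joint_positions, read_qvel, read_joint_efforts, read_position, read_tcp_rot, read_contact_force, read_wrist_torque, read_width, read_grasp_force gives the robot as it stands. The module is installed in compiled form; this text tells all that it offers. Calls block until the motion is done:
- reach(position, orientation): joint-space move of the TCP to a pose.
- move_l(position, rot=None, max_speed=0.15): straight line of the TCP; rot=None keeps the orientation; max_speed is the mean speed in m/s.
- movej(angles): joint-space move.
- command_gripper(opening): finger opening in m; the grip force is fixed at half the most; returns when the fingers have stopped.
- sleep(seconds).
- ik(position, orientation): joint angles nearest the present ones, or None.
- get_image(name): name is "side" or "top" or "wrist"; returns the picture (480x640x3 uint8, red, green, blue); there is no depth.
- camera_info(name): a dict with "fx", "fy", "cx", "cy" (pixels), "eye" and "orientation" of the camera in the world; the wrist camera has in their place "T_tool_cam" (4x4, takes a point from camera to tool coordinates, whose origin is the TCP and whose axes are the flange's). Camera axes: x right, y down, z forward; pixel columns grow to the right and rows downward; lengths in m; the calibration is good to about 2 mm. A picture is of the moment at which its call begins: read the wrist's pose just before it. camera_info takes no time and is no camera call.
A pose or a line that the arm cannot do raises MotionError and nothing moves.
- hand_in(): hands the job in; it is judged then, once.
Trained networks look in the newest picture that a camera, given by its name, has taken for a name from the list of things; names that differ only in an ending like _2 or _b are one class to them, and where a whole thing is asked for, a point or a joint stands for the part that bears it (a point fixed in the world has none). Each returns a list of dicts, best first, with "p" (0 to 1); they miss things now and then, are a little off and sometimes report something else, mostly with a low value. They report only what shows in the picture. A call takes as long as a camera call. They do not tell look-alikes from the thing itself.
- recognise(camera, label): "uv" ([column, row] in pixels, amid what is visible of it).
- spot_point(camera, label): "uv" ([column, row] in pixels: a listed point, or the origin of a listed thing).
Readings, each from a call of its own:
- read_time(): time.
- read_joint_positions(): joint angles.
- read_qvel(): joint speeds.
- read_joint_efforts(): joint torques, N m.
- read_position(): TCP position.
- read_tcp_rot(): TCP orientation.
- read_contact_force(): force on the tool from outside, world axes, zero at the start.
- read_wrist_torque(): the same for the moment, N m.
- read_width(): finger opening in m.
- read_grasp_force(): force on a finger pad.
Only numpy, scipy, OpenCV 4.12 (cv2) and the standard library are available. Lean on these libraries where they do the work, as an engineer would, in place of code of your own. Each camera call takes 0.05 s, during which the arm holds its last target. There are 200 camera calls.

## Working session

There is one attempt and no reset: what is moved stays moved. The work goes in short steps, each a Python script; the robot and the scene stay as the last script left them, time stands still between calls to the robot, and variables do not carry over. Pictures are saved under pics/ and viewed, at most 10 in all, crops included, and the job is handed in when it is done.

```bash
mkdir -p pics
cat > h.py <<'E'
from plant import *
import numpy as np, cv2
from scipy.spatial.transform import Rotation as R
def info(cam):
    c=camera_info(cam); return c
E
python3 - <<'E'
from h import *
print(camera_info("side"),camera_info("top"),camera_info("wrist"),read_tcp_rot(),read_time())
for c in ("top","side"):
    im=get_image(c); cv2.imwrite(f"pics/{c}.png",im[...,::-1])
    for l in ("plane","rosette","bench_dog","gouge"):
        print(c,l,[(np.round(d["uv"]),round(d["p"],2)) for d in recognise(c,l)])
    for l in ("plane","latch_tab","hinge_axis","coupler_socket","mount","rosette"):
        print(c,"pt",l,[(np.round(d["uv"]),round(d["p"],2)) for d in spot_point(c,l)])
print(read_time())
E
```

```text
{'fx': 433.2454173711337, 'fy': 433.2454173711337, 'cx': 328.363257865005, 'cy': 239.3968904087003, 'eye': array([0.24098204, 0.46514733, 0.72469339]), 'orientation': array([-0.87147211,  2.59507172, -0.98185059])} {'fx': 451.6840443261261, 'fy': 451.6840443261261, 'cx': 321.6633115019485, 'cy': 241.98012413764215, 'eye': array([0.37261502, 0.02979998, 1.10959547]), 'orientation': array([-2.03078501,  2.20006303, -0.22692979])} {'fx': 428.8459919681965, 'fy': 428.8459919681965, 'cx': 316.86102431195866, 'cy': 236.2653523043075, 'T_tool_cam': array([[-2.02190875e-03, -9.56493396e-01, -2.91746973e-01,
         8.37708355e-02],
       [ 9.99997502e-01, -1.65582057e-03, -1.50171996e-03,
         3.03751780e-04],
       [ 9.53304583e-04, -2.91749280e-01,  9.56494354e-01,
        -1.71766431e-01],
       [ 0.00000000e+00,  0.00000000e+00,  0.00000000e+00,
         1.00000000e+00]])} [-3.08512637e+00 -5.86507804e-01  1.85448837e-04] 0.0
top plane [(array([349., 237.]), 0.8), (array([442., 348.]), 0.77), (array([273., 145.]), 0.61)]
top rosette [(array([274., 312.]), 0.84), (array([266., 234
[... 331 characters left out ...]
ler_socket [(array([359., 288.]), 0.6)]
top pt mount [(array([358., 294.]), 0.88)]
top pt rosette []
side plane [(array([208., 228.]), 0.82), (array([348., 214.]), 0.7), (array([492., 238.]), 0.69)]
side rosette [(array([361., 348.]), 0.74), (array([397., 255.]), 0.34)]
side bench_dog [(array([277., 297.]), 0.58)]
side gouge [(array([348., 176.]), 0.9)]
side pt plane [(array([211., 240.]), 0.97), (array([346., 220.]), 0.86), (array([496., 248.]), 0.82)]
side pt latch_tab [(array([405., 228.]), 0.9)]
side pt hinge_axis [(array([311., 209.]), 0.71)]
side pt coupler_socket [(array([397., 256.]), 0.87)]
side pt mount [(array([396., 265.]), 0.86)]
side pt rosette [(array([358., 348.]), 0.96)]
1.1
```

View pics/top.png

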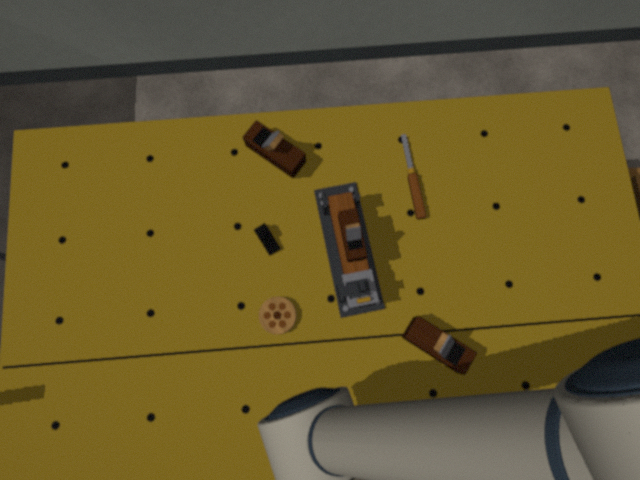

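View pics/side.png

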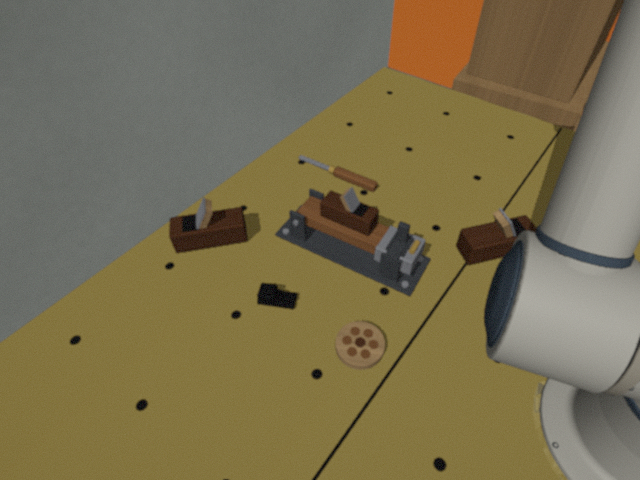

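```bash
cat >> h.py <<'E'
def ray(cam,uv,pose=None):
    c=camera_info(cam)
    d=np.array([(uv[0]-c["cx"])/c["fx"],(uv[1]-c["cy"])/c["fy"],1.])
    if "eye" in c: return np.array(c["eye"]),R.from_rotvec(c["orientation"]).as_matrix()@d
    T=c["T_tool_cam"]; Rt=R.from_rotvec(pose[1]).as_matrix()
    return pose[0]+Rt@T[:3,3], Rt@T[:3,:3]@d
def atz(cam,uv,z,pose=None):
    e,d=ray(cam,uv,pose); return e+d*(z-e[2])/d[2]
def tri(rays):
    A=np.zeros((3,3));b=np.zeros(3)
    for e,d in rays:
        d=d/np.linalg.norm(d);P=np.eye(3)-np.outer(d,d);A+=P;b+=P@e
    return np.linalg.solve(A,b)
E
python3 - <<'E'
from h import *
np.set_printoptions(precision=4,suppress=True)
for n,t,s,z in [("plane",(349,236),(346,220),.078),("tab",(362,283),(405,228),.118),("hinge",(338,198),(311,209),.063),("sock",(359,288),(397,256),.045),("mount",(358,294),(396,265),0),("ros",(274,312),(358,348),.009),("dog",(267,236),(277,297),.016)]:
    print(n,tri([ray("top",t),ray("side",s)]),atz("top",t,z),atz("side",s,z))
print(atz("top",(414,184),.01),atz("side",(348,176),.01))
E
```

```text
plane [ 0.5952 -0.0526  0.0791] [ 0.5959 -0.0525  0.078 ] [ 0.5953 -0.0537  0.078 ]
tab [ 0.4747 -0.0695  0.1195] [ 0.4794 -0.0681  0.118 ] [ 0.4706 -0.072   0.118 ]
hinge [ 0.6854 -0.0384  0.0717] [ 0.6949 -0.0359  0.063 ] [ 0.6839 -0.047   0.063 ]
sock [ 0.4763 -0.0685  0.0333] [ 0.4761 -0.0671  0.045 ] [ 0.4715 -0.0597  0.045 ]
mount [ 0.4686 -0.0651  0.0107] [ 0.466  -0.0673  0.    ] [ 0.4755 -0.072   0.    ]
ros [0.434  0.1383 0.0037] [0.4384 0.1395 0.009 ] [0.4278 0.1393 0.009 ]
dog [0.6245 0.1445 0.0048] [0.6256 0.1452 0.016 ] [0.6146 0.1481 0.016 ]
[ 0.7329 -0.2361  0.01  ] [ 0.7191 -0.2372  0.01  ]
```

Three things could be the plane: (349,237) lying on the arm, (442,348) near the robot, and (273,145) at the back left. The one on the arm matches the description and looks the smallest. I'll check it from the wrist camera.

```bash
cat >> h.py <<'E'
def down(yaw): return np.pi*np.array([np.cos(yaw/2),np.sin(yaw/2),0])
np.set_printoptions(precision=4,suppress=True)
E
python3 - <<'E'
from h import *
reach([0.54,-0.07,0.30],down(0.124)); command_gripper(0.09)
p=(np.array(read_position()),np.array(read_tcp_rot())); print(p, read_contact_force())
im=get_image("wrist"); cv2.imwrite("pics/w1.png",im[...,::-1])
for l,z in (("plane",.078),("latch_tab",.118),("hinge_axis",.063),("coupler_socket",.045),("mount",0),("rosette",0),("gouge",0),("bench_dog",0)):
    for d in spot_point("wrist",l): print(l,np.round(d["uv"]),round(d["p"],2),atz("wrist",d["uv"],z,p))
print(read_time())
E
```

```text
(array([ 0.54  , -0.0704,  0.2999]), array([-3.1356, -0.1936,  0.0002])) [-0.208 -0.081 -0.246]
plane [309. 139.] 0.92 [ 0.5935 -0.0565  0.078 ]
latch_tab [303. 281.] 0.69 [ 0.4729 -0.0659  0.118 ]
hinge_axis [305.  19.] 0.93 [ 0.6928 -0.041   0.063 ]
mount [306. 243.] 0.95 [ 0.4708 -0.0655  0.    ]
rosette [136. 257.] 0.71 [0.4292 0.1289 0.    ]
gouge [506.  46.] 0.97 [ 0.7033 -0.2429  0.    ]
gouge [136. 256.] 0.7 [0.4306 0.1296 0.    ]
bench_dog [118.  84.] 0.62 [0.6196 0.1476 0.    ]
3.9417
```

View pics/w1.png

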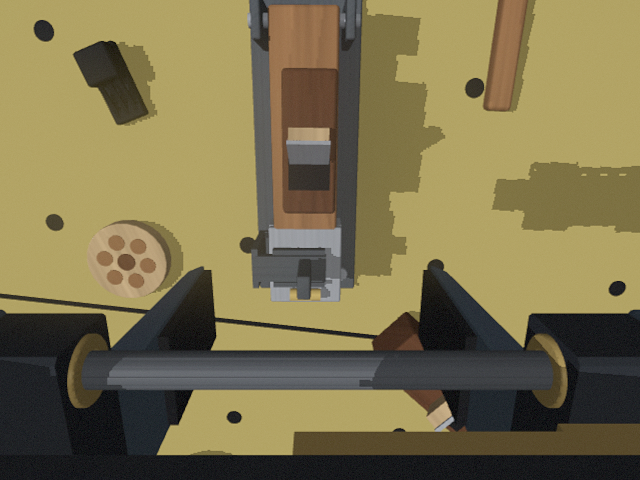

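The wrist view shows the plane on the arm: body top corners at about (283,68), (337,70), (334,213) and (282,211). The tab's top is near (304,262), and the gouge handle ends at (498,108). The choice is confirmed. Next I'll compute poses from these corners.

Run:
```python
from h import *
p=(np.array(read_position()),np.array(read_tcp_rot()))
for n,uv,z in [("a",(283,68),.12),("b",(337,70),.12),("c",(334,213),.12),("d",(282,211),.12),("tabtopfar",(303,262),.1325),("armL",(270,5),.078),("armR",(339,5),.078),("armLn",(273,226),.078),("armRn",(338,227),.078),("coupNL",(270,300),.078),("coupNR",(340,300),.078),("gougeend",(498,109),.02),("decoytop",(406,314),.05),("tabL",(298,270),.1325),("tabR",(311,270),.1325)]:
    print(n,atz("wrist",uv,z,p))
```

```text
a [ 0.6472 -0.0303  0.12  ]
b [ 0.6508 -0.0716  0.12  ]
c [ 0.5387 -0.0843  0.12  ]
d [ 0.5351 -0.0406  0.12  ]
tabtopfar [ 0.4964 -0.0632  0.1325]
armL [ 0.697  -0.0114  0.078 ]
armR [ 0.7039 -0.0679  0.078 ]
armLn [ 0.5089 -0.0313  0.078 ]
armRn [ 0.5155 -0.0929  0.078 ]
coupNL [ 0.4316 -0.0354  0.078 ]
coupNR [ 0.4402 -0.1052  0.078 ]
gougeend [ 0.6419 -0.2413  0.02  ]
decoytop [ 0.4194 -0.1821  0.05  ]
tabL [ 0.4888 -0.0598  0.1325]
tabR [ 0.4901 -0.0707  0.1325]
```

Run:
```python
import cv2
im=cv2.imread("pics/w1.png")[50:310,230:380]; cv2.imwrite("pics/crop.png",cv2.resize(im,None,fx=2.3,fy=2.3,interpolation=cv2.INTER_CUBIC))
```

```text
(no output)
```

View pics/crop.png

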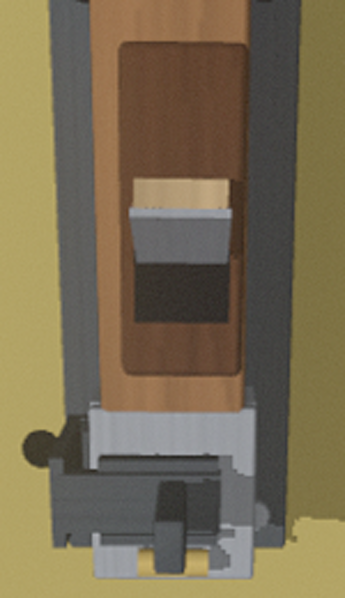

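The crop confirms it: small plane on the arm, with the tab in front of it at about (304,285). Now I'll grasp, lift, carry and place it.

Run:
```python
from h import *
reach([0.593,-0.0565,0.22],down(0.105))
move_l([0.593,-0.0565,0.089],max_speed=0.1)
print("F0",read_contact_force()); command_gripper(0.0)
print("w",read_width(),read_grasp_force(),read_position())
move_l([0.593,-0.0565,0.20],max_speed=0.1)
sleep(.1); print("F",read_contact_force(),"w",read_width(),read_time())
im=get_image("wrist"); cv2.imwrite("pics/w2.png",im[...,::-1])
```

```text
F0 [ 0.267  -0.2187  0.0603]
w 0.04385414767883832 29.989349842071533 [ 0.593  -0.0566  0.089 ]
F [ 0.5593 -0.3897 -4.9375] w 0.04379621202490584 8.0
```

View pics/w2.png

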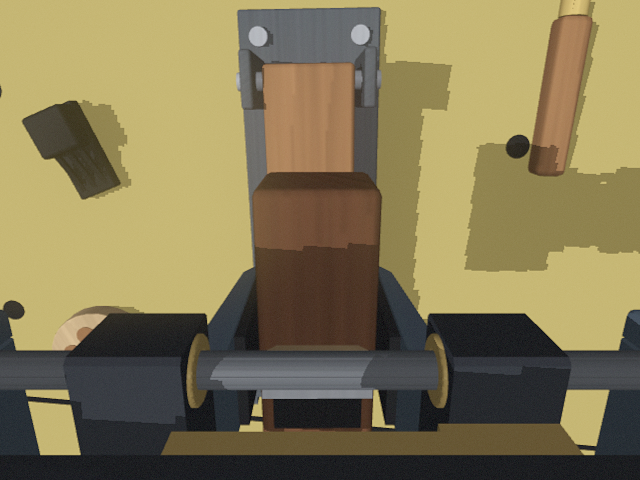

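The plane is held squarely, with its body at (317,270) and its far top edge level at row 190. Placing it now.

Run:
```python
from h import *
t=[0.535,-0.215]
move_l([*t,0.17],down(0.105),max_speed=0.15)
move_l([*t,0.022],max_speed=0.08)
z=0.0145; f0=read_contact_force()[2]
while z>0.006:
    move_l([*t,z],max_speed=0.03)
    f=read_contact_force()[2]; print(z,f)
    if f>f0+3: break
    z-=0.001
command_gripper(0.085); sleep(.2)
print(read_width(),read_time())
move_l([*t,0.19],max_speed=0.12)
reach([0.46,-0.068,0.22],down(0.12)); sleep(.1)
p=(np.array(read_position()),np.array(read_tcp_rot())); 
im=get_image("wrist"); cv2.imwrite("pics/w3.png",im[...,::-1])
for l,z in (("plane",0),("latch_tab",.118),("hinge_axis",.063)):
    for d in spot_point("wrist",l): print(l,np.round(d["uv"]),round(d["p"],2),atz("wrist",d["uv"],z,p))
print(read_time())
```

```text
0.0145 -3.643402136697147
0.013500000000000002 -3.797308489601291
0.0125 -4.2598209652954395
0.0115 -4.157616031868849
0.010499999999999999 4.691862943376458
0.08534009596068312 13.7167
plane [488. 137.] 0.62 [ 0.5348 -0.2135  0.    ]
latch_tab [315. 216.] 0.73 [ 0.4745 -0.0655  0.118 ]
16.375
```

View pics/w3.png

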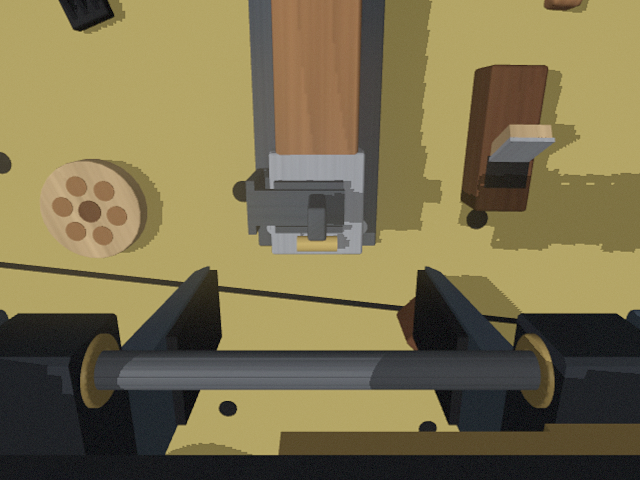

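The plane stands upright at about (505,140), clear of the hold-down. The tab top is at about (317,225). Next I'll grip the tab and pull the latch.

```bash
cat >> h.py <<'E'
M=np.array([0.474,-0.066,0.]); YAW=0.118
Rm=R.from_euler("z",YAW); H=M+Rm.apply([.22,0,.063])
def arc(th,lat,g=.118):
    r=R.from_euler("y",th)
    pos=H+Rm.apply(r.apply([-.22,lat,g-.019-.063]))
    rot=(Rm*r*R.from_rotvec([np.pi,0,0])).as_rotvec()
    return pos,rot
E
python3 - <<'E'
from h import *
p,r=arc(0,0); command_gripper(0.05)
move_l(p+[0,0,.06],r); move_l(p,r,max_speed=0.08)
f0=np.array(read_contact_force()); command_gripper(0.0)
print(read_width(),read_grasp_force(),f0,Rm.inv().apply(read_contact_force()-f0))
for l in (.006,.012,.018,.022,.0245):
    move_l(arc(0,l)[0],max_speed=0.05); print(l,Rm.inv().apply(read_contact_force()-f0))
sleep(.2); print(read_width(),read_position()-arc(0,.0245)[0])
print([ik(*arc(t,.0245)) for t in (.2,.36)],read_time())
im=get_image("wrist"); cv2.imwrite("pics/w4.png",im[...,::-1])
E
```

```text
0.011805136596548015 30.000172555446625 [ 0.5806 -0.0062 -0.0152] [-1.4822 -3.4758  1.1235]
0.006 [-1.3069 -4.6336  2.4566]
0.012 [-2.5178 -6.4261  2.7998]
0.018 [-3.5997 -7.2757  1.8593]
0.022 [-3.6621 -8.2629  1.7613]
0.0245 [ -4.0894 -12.0632   1.6247]
0.011955322098783371 [ 0.0002 -0.001   0.0001]
[array([-0.166 ,  0.4857,  1.6178, -0.0591,  1.2309,  1.3119]), array([-0.1345,  0.5513,  1.4275, -0.0883,  1.5126,  1.339 ])] 20.7083
```

View pics/w4.png

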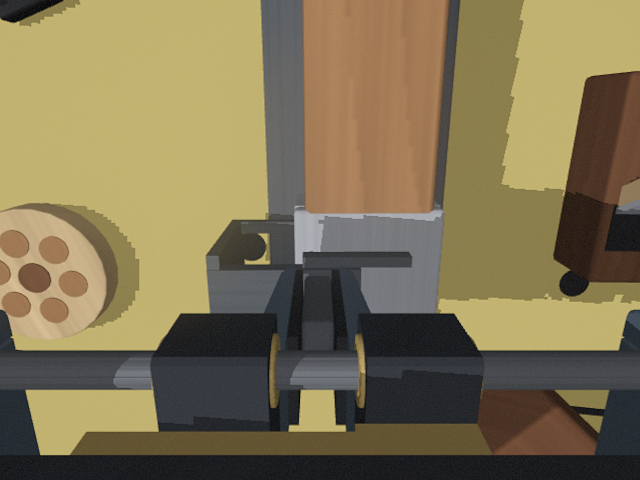

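The tab is gripped at (318,300) and the latch is pulled out. The 12 N sideways force is above the 9 N spring maximum, so it is at its stop. Lifting along the hinge arc.

Run:
```python
from h import *
for t in np.arange(.03,.361,.03):
    move_l(*arc(t,.0245),max_speed=0.04)
    f=Rm.inv().apply(read_contact_force()); print(round(t,2),f,round(read_width(),4))
    if np.linalg.norm(f)>60: print("STOP"); break
sleep(.5)
print(read_position()-arc(t,.0245)[0],read_grasp_force(),read_time())
im=get_image("side"); cv2.imwrite("pics/s2.png",im[...,::-1])
for l in ("coupler_socket","latch_tab","plane"):
    print(l,[(np.round(d["uv"]),round(d["p"],2)) for d in spot_point("side",l)])
```

```text
0.03 [ -2.5097 -12.6684  -3.9297] 0.0119
0.06 [ -0.9428 -11.9822  -5.3672] 0.0117
0.09 [ -1.7924 -11.686   -3.6947] 0.0119
0.12 [ -0.8569 -10.9349  -1.5454] 0.0118
0.15 [ -2.2973 -10.9122  -4.9802] 0.0117
0.18 [ -1.5041 -11.6234  -4.5245] 0.0115
0.21 [ -1.2879 -10.8662  -4.5143] 0.0119
0.24 [ -1.7122 -10.1758  -5.1611] 0.0119
0.27 [-1.4747 -9.2278 -3.7415] 0.0115
0.3 [ -1.4471 -10.851   -4.7842] 0.0119
0.33 [ -0.9456 -10.048   -5.3543] 0.0115
0.36 [-1.3814 -9.0453 -5.405 ] 0.0116
[-0.     -0.001  -0.0004] 29.998636543750763 25.0583
coupler_socket [(array([400., 225.]), 0.9)]
latch_tab [(array([386., 198.]), 0.87)]
plane [(array([212., 238.]), 0.89), (array([498., 249.]), 0.83), (array([405., 215.]), 0.72)]
```

View pics/s2.png

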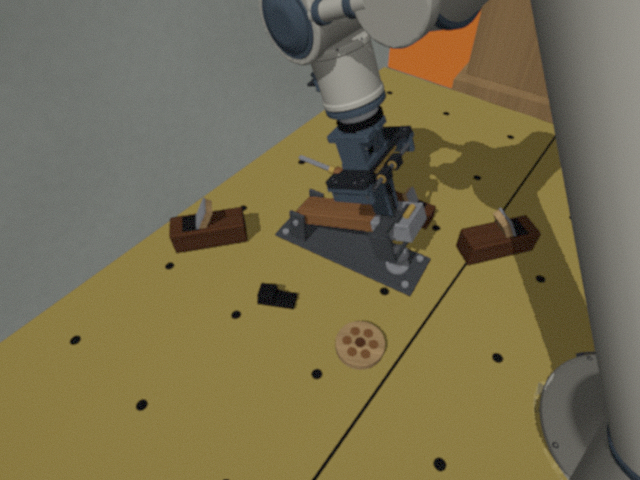

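The coupler is up at (405,220), with the bare ball showing at (398,262). The steady 5 N download matches the arm's weight, and the bystanders haven't moved.

```bash
python3 -c "
from h import *
print(np.abs(read_qvel()).max()); print(hand_in(), read_time())"
```

```text
0.0010572250371058058
the job is handed in; nothing more can be done
the job is handed in; nothing more can be done
```

I handed the job in at about 25 s: the plane stands upright on the bench clear of the hold-down, and the gripper is holding the latch pulled and the coupler steady about 78 mm (computed from the lift angle) above its start; no verdict was returned.

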